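# Wipe a bore probe and hold it centred in a lock's guide bush

## Task

Check the bore of the brass lock body: take the probe by its red handle out of the wooden block, press its tip lightly on the sprung grey pad next to the red mark and wipe it in one stroke along the pad to the green mark, keeping the pad pressed down part-way, never to its stop. Then lower the rod upright through the guide hole above the lock, without touching the bridge, bush or lock, until the yellow band is level with the top of the bush. Finish while still holding the probe there, centred, still and free of the walls, and leave the other things on the bench where they are.

Things in the scene. Friction and masses are not known exactly. Their poses are not given: they have to be found in the camera images.
- probe_grip (a point): Centre of the probe's red handle: a square bar 22 x 22 mm (sides along this point's x and y), 50 mm tall, reaching 23 mm above and 27 mm below this point; under it a steel flange 34 mm across, 6 mm thick, then a steel rod 10 mm in diameter, 80 mm long. z up. Weighs 0.1 to 0.25 kg; starts upright, flange resting on top of the wooden block, rod in its hole.
- probe_tip (a point): The lower end of the probe's rod, on its axis, 113 mm below probe_grip (end chamfered to 7 mm across).
- probe_band (a point): Middle of the 8 mm tall yellow band round the rod, on the rod's axis, 50 mm above the tip and 63 mm below probe_grip.
- stand: The dark wooden tool block, 64 x 64 mm and 90 mm tall, fixed to the bench; a vertical through hole 16 mm in diameter in its middle. Origin under its centre, z up.
- pad_red (a point): Start of the wiping stroke on the top of the sprung grey pad, mid-width, 14 mm in from the red mark. The pad is a strip 36 mm wide (x), 156 mm long (y), its top 50 mm above the bench when free; the painted red mark covers about 12 mm at its +y end, the green one the -y end. The pad points sink with the pad; +y points towards the red end.
- pad_q1 (a point): Point on the pad's top, 25 mm from pad_red towards the green end.
- pad_mid (a point): Centre of the pad's top face, 50 mm from pad_red.
- pad_q3 (a point): Point on the pad's top, 75 mm from pad_red.
- pad_green (a point): End of the wiping stroke on the pad's top, 100 mm from pad_red, 14 mm in from the green mark.
- pad (a joint): How far the pad is pressed down, in m: 0 free, 0.015 at its stop. A light spring: about 1.2 N to start it, then 0.25 N per mm, about 5 N at the stop. The pad stays level.
- guide_top (a point): Centre of the guide hole at the top face of the brass bush, 95 mm above the bench; z up, y along the bridge. The bush is 40 x 40 mm, 18 mm thick, in the blue bridge (40 x 124 mm); its vertical through hole is 22 mm in diameter. 17 mm below the bush sits the brass lock body with a coaxial bore 29 mm in diameter, 48 mm deep. Bolt heads 6 mm high stand on the bridge 50 mm either side.
- fixture: The fixed lock fixture: dark steel base 100 x 124 mm, two posts, blue bridge with the brass bush, brass lock body 60 x 60 mm. Origin under the centre of the base, right below the guide hole.
- probe: The whole probe; origin at the rod's tip, z up towards the handle.
- padlock: Bystander: brass padlock lying flat, 40 x 36 x 18 mm with a steel shackle. Origin under its body's centre.
- cylinder: Bystander: lock cylinder 60 mm long, 32 mm tall. Origin under its centre.
- oil: Bystander: amber oil bottle, 40 mm across, 90 mm tall. Origin under its centre.
- pin_cup: Bystander: aluminium cup, 64 mm across, 50 mm tall. Origin under its centre.
- driver: Bystander: screwdriver with an orange handle, 160 mm long, lying. Origin under its middle.
- tin: Bystander: round green tin, 72 mm across, 30 mm tall. Origin under its centre.
- keyblank: Bystander: brass key blank lying flat, 63 mm long, 4 mm thick.
There are look-alikes about, which are no part of the job. What is shaped like the probe but purple is not meant.

How it is judged:
By the outcome, as a careful person would: the job done as asked, in the order asked, and still so for the second after the job is handed in, while the arm keeps its last pose, push and grip.
It also fails if it takes over 69 s, if anything falls off the work surface, if the arm or the gripper's body presses on something with over 40 N, if the wrist force passes 120 N, or if a joint passes its speed limit or range.

## Robot

A 6-joint arm with a two-finger parallel gripper is mounted at the origin on the work surface. World frame = base frame: x ahead of the robot, y to its left, z up, the work surface at z = 0. Lengths are in m, angles in rad, forces in N, time in s.
With the tool pointing down it reaches from about 0.35 to 0.975 m from the base axis. Payload 4.9 kg.
Tool frame: the origin (TCP) lies at the very end of the fingers, on their centre line; the grasp point (between the pads) lies 19 mm behind it; z points along the fingers, y is the line along which they close (so a half turn about z gives the same grasp; the last joint's range is limited). The gripper opens to 85 mm and grips with 20 to 120 N. Pads are 22 mm wide; open, the fingers measure 114 mm over their backs; the gripper's body (76 mm by 85 mm) begins 54 mm behind the grasp point. The pads swing forward as they close: fully open they stand 13 mm farther back than shut.
Start: joints at [-1.278, 0.053, 1.613, -0, 1.476, -0.119], TCP at [0.25, -0.573, 0.231] pointing down, gripper open.
Joint ranges: [-3.01, 3.01], [-1.01, 2.22], [0.06, 2.58], [-1.02, 4.17], [0.09, 2.62], [-3.14, 3.14]. Speed limits (rad/s): [2.57, 2.57, 3.14, 3.14, 3.14, 3.14].

## Interface

Orientations are given as a unit quaternion [w, x, y, z].
In Python, from plant import manip gives the robot as it stands.
- The arm moves only by the tool move_arm, never from a script. Its argument "plan" is a list that holds one entry, the list of rows, each a list of 7 numbers: the shift along the tool's x, y, z as a fraction of full scale, then the turn, a rotation vector about the tool's x, y, z as a fraction of full scale, then the closure, from 0 (fully open) to 1 (shut). In form: [[[dx, dy, dz, wx, wy, wz, fingers], ...]]. A call has exactly 10 rows; each row shifts and turns the commanded pose from where the row before left it, along the tool's axes as they then stand; what a row does not reach is not made up. Full scale, the value 1, is 0.12 m for a shift and 0.15 rad for a turn. A row lasts 1/8 s, in which the tool goes at most 62.5 mm and 10.7 degrees, less where a joint would pass 70% of its speed; a pose out of reach is approached as far as the arm can. A call with a number of a shift or a turn outside -1 to 1 is refused whole. A call with a gripper value outside its range is refused whole. The fingers move at their own pace and stop on an object; the grip force is fixed at half the most. Time passes only in rows, so rows that do not move let the fingers close, or fill a call up. It gives the time, the measured TCP pose, the force, the opening and the grip force at its end, in the units of the state.
- manip.state(): the state, without advancing time (a new reading comes with each control period).
- manip.grab_frame(name): name is "side" or "top"; returns a dict with "pixels" (480x640x3 uint8, blue, green, red), "depth" (480x640 float32, m along the optical axis (not along the pixel's ray), 0 where there is no reading), "vfov" (degrees; the focal length in pixels is half the picture's height over the tangent of half this angle, whatever the lens; pixels are square), "cx", "cy" (the principal point, pixels), "view" (4x4, takes a point from world to camera coordinates). Camera axes: x right, y down, z forward; pixel columns grow to the right and rows downward; lengths in m; the calibration is good to about 2 mm. A picture is of the moment at which its call begins.
- manip.job_done(): hands the job in; it is judged then, once.
The state is a dict: "time": time; "joint_pos": joint angles; "joint_vel": joint speeds; "joint_efforts": joint torques, N m; "tool_pos": TCP position; "tool_rot": TCP orientation; "contact_force": force on the tool from outside, world axes, zero at the start; "ft_torque": the same for the moment, N m; "gripper_width": opening from 0.0 (shut) to 1.0 (fully open); "grasp_force": force on a finger pad.
Only numpy, scipy, OpenCV 4.12 (cv2) and the standard library are available. Lean on these libraries where they do the work, as an engineer would, in place of code of your own. Each camera call takes 0.05 s, during which the arm holds its last target. There are 200 camera calls.

## Working session

There is one attempt and no reset: what is moved stays moved. The work goes in short steps, Python scripts to look and compute and a tool call to move; the robot and the scene stay as the last step left them, time stands still between calls to the robot, and variables do not carry over. Pictures are saved under pics/ and viewed, at most 10 in all, crops included, and the job is handed in when it is done.

Besides the shell and the picture viewer there is one more tool, called after ">>>" as a command line: name --argument value ..., lists and objects as JSON in quotes. move_arm: Moves the arm, as the interface text tells. Its arguments: {"type":"object","properties":{"plan":{"type":"array"}},"required":["plan"]}

```bash
ls; mkdir -p pics; python3 - <<'E'
from plant import manip
import cv2,numpy as np
s=manip.state();print(s)
for n in("side","top"):
    f=manip.grab_frame(n);cv2.imwrite(f"pics/{n}0.png",f["pixels"]);np.savez(f"{n}0.npz",**f)
    print(n,f["vfov"],f["cx"],f["cy"],np.round(f["view"],4).tolist())
E
```

```text
pics
{'time': 0.0, 'joint_pos': array([-1.27799602e+00,  5.33532961e-02,  1.61428193e+00, -4.76414757e-06,
        1.47601503e+00, -1.18986663e-01]), 'joint_vel': array([-0.00245936,  0.00041558,  0.00033973,  0.00018582,  0.00023964,
       -0.00050059]), 'joint_efforts': array([-8.26637206e-04, -3.93675971e+01, -3.70178890e+01, -1.89704037e-04,
        6.92932677e-03,  3.01460030e-07]), 'tool_pos': array([ 0.24998067, -0.57215153,  0.23007245]), 'tool_rot': array([-1.02470773e-03,  9.78878145e-01,  2.04441971e-01, -9.16591069e-05]), 'contact_force': array([0.33162694, 0.0104097 , 0.44038472]), 'ft_torque': array([0.00306166, 0.01307198, 0.01069154]), 'grasp_force': 0.0, 'gripper_width': 0.99944972707601}
side 57.38497243046372 323.4458995505944 251.33236206007004 [[-0.9976, -0.0666, -0.0187, 0.5596], [-0.019, 0.5241, -0.8515, 0.0812], [0.0665, -0.8491, -0.5241, 0.847], [0.0, 0.0, 0.0, 1.0]]
top 52.41593219835914 331.1704213231232 240.79592333077932 [[-0.0084, -0.9998, 0.0154, 0.0078], [-0.9868, 0.0058, -0.1616, 0.5623], [0.1615, -0.0166, -0.9867, 0.9619], [0.0, 0.0, 0.0, 1.0]]
```

View pics/side0.png

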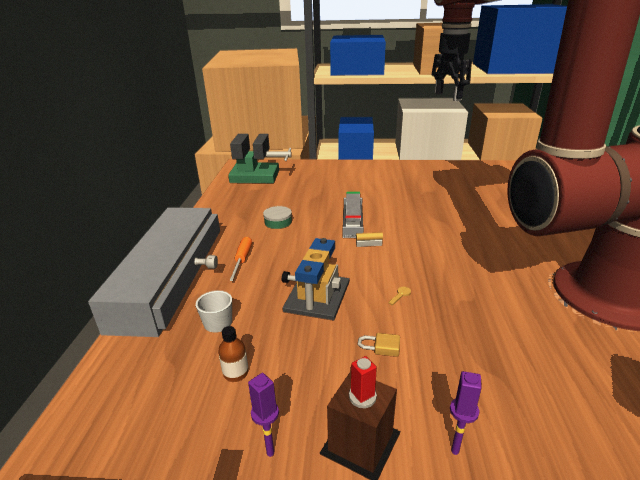

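View pics/top0.png

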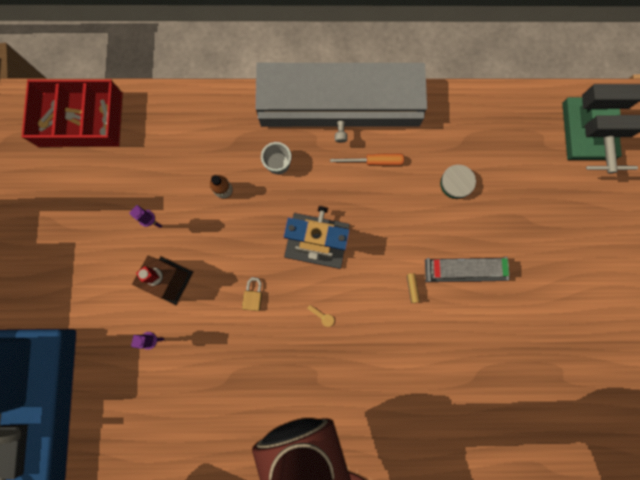

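```bash
cat > h.py <<'E'
import numpy as np,cv2
def load(n,k=0): return dict(np.load(f"{n}{k}.npz"))
def foc(f): return 240/np.tan(np.radians(float(f["vfov"]))/2)
def pts(f):
    F=foc(f);v,u=np.mgrid[:480,:640];d=f["depth"]
    c=np.stack([(u-f["cx"])/F*d,(v-f["cy"])/F*d,d],-1)
    V=f["view"];return (c-V[:3,3])@V[:3,:3]
def ray(f,u,v,z):
    F=foc(f);V=f["view"];R=V[:3,:3];o=-R.T@V[:3,3]
    d=R.T@np.array([(u-f["cx"])/F,(v-f["cy"])/F,1.]);return o+d*(z-o[2])/d[2]
def pix(f,p):
    V=f["view"];c=V[:3,:3]@p+V[:3,3];return foc(f)*c[:2]/c[2]+[f["cx"],f["cy"]]
def rect(P):
    r=cv2.minAreaRect((P[:,:2]*1000).astype(np.float32));return np.round(r[0],1),np.round(r[1],1),round(r[2],1)
E
python3 - <<'E'
from h import *
boxes={"top":dict(stand=(125,250,200,310),fix=(280,195,355,270),pad=(420,250,515,290)),
"side":dict(stand=(320,345,400,475),fix=(280,230,355,320),pad=(335,185,370,240))}
for n in("top","side"):
    f=load(n);W=pts(f);H=cv2.cvtColor(f["pixels"],cv2.COLOR_BGR2HSV);h,s,v=[H[...,i].astype(int) for i in range(3)]
    red=((h<6)|(h>174))&(s>180)&(v>70);blue=(h>95)&(h<125)&(s>120);brass=(h>14)&(h<30)&(s>100)&(v>90)
    green=(h>45)&(h<80)&(s>120);grey=(s<50)
    print(n,"table z",np.median(W[300:330,200:240,2]))
    def go(name,b,m,z0,z1):
        x0,y0,x1,y1=b;S=np.zeros((480,640),bool);S[y0:y1,x0:x1]=1
        S&=m&(W[...,2]>z0)&(W[...,2]<z1)
        P=W[S]
        if len(P)>4:print(name,len(P),"med",np.round(np.median(P,0)*1000,1),"rect",*rect(P))
        else: print(name,len(P))
    B=boxes[n];a=np.ones((480,640),bool)
    go("handletop",B["stand"],a,.135,.16)
    go("handlered",B["stand"],red,.09,.16)
    go("standtop",B["stand"],~red,.083,.0925)
    go("bluetop",B["fix"],blue,.085,.105)
    go("bushtop",B["fix"],brass,.085,.105)
    go("bridge all",B["fix"],a,.088,.1)
    go("padtop",B["pad"],a,.044,.056)
    go("padred",B["pad"],red,.03,.056)
    go("padgreen",B["pad"],green,.03,.056)
E
python3 - <<'E'
import cv2
o=[]
for n,(x,y,w,h) in (("top",(120,240,90,75)),("top",(270,190,90,75)),("top",(415,235,105,75)),("side",(310,340,100,75)),("side",(270,225,90,95)),("side",(330,180,60,65))):
    c=cv2.imread(f"pics/{n}0.png")[y:y+h,x:x+w];o.append(cv2.resize(c,(266,290)))
cv2.imwrite("pics/c0.png",cv2.vconcat([cv2.hconcat(o[:3]),cv2.hconcat(o[3:])]))
E
```

```text
top table z 0.00033028500370285447
handletop 170 med [486.8 347.3 146.4] rect [487.6 349. ] [22.7 22.9] 37.7
handlered 50 med [484.5 343.3 144.4] rect [489.3 354.7] [39.2 29. ] 78.4
standtop 717 med [482.3 340.7  90. ] rect [487.7 348.7] [65.4 64.1] 64.4
bluetop 624 med [569.3  10.9  95.2] rect [570.7  34.1] [118.9  40.7] 77.8
bushtop 329 med [570.4  34.4  95.2] rect [570.7  33.6] [42.5 40.6] 78.0
bridge all 1160 med [570.1  32.4  95.2] rect [570.8  34.1] [124.3  41.2] 78.0
padtop 1349 med [ 505.2 -280.3   50.4] rect [ 505.3 -281.7] [ 36.6 156.3] 0.7
padred 59 med [ 505.9 -211.3   51.3] rect [ 504.1 -210.8] [ 7.5 33.2] 88.9
padgreen 62 med [ 505.1 -351.2   50.8] rect [ 505.2 -351.5] [33.3  8.5] 1.7
side table z 0.0246215876230584
handletop 427 med [489.2 354.2 146.1] rect [488.7 350.2] [22.8 22.8] 35.1
handlered 792 med [489.2 357.4 127.5] rect [483.6 347.4] [34.8 22.8] 32.4
standtop 1726 med [486.7 364.   90.5] rect [488.3 349.5] [66.7 65. ] 64.3
bluetop 578 med [572.4  68.   94.9] rect [570.8  35.5] [125.6  39.9] 78.1
bushtop 255 med [569.8  29.7  94.8] rect [570.9  33.5] [41.8 40.4] 77.8
bridge all 865 med [571.5  46.8  95. ] rect [570.9  33.7] [128.7  41. ] 78.2
padtop 420 med [ 505.1 -266.7   49.8] rect [ 504.9 -279.4] [ 34.9 157.1] 1.3
padred 29 med [ 504.3 -211.3   50.3] rect [ 504.3 -212. ] [33.2 10.3] 2.2
padgreen 13 med [ 505.6 -353.    50.2] rect [ 505.9 -351.3] [ 9.2 32.1] 84.3
```

View pics/c0.png

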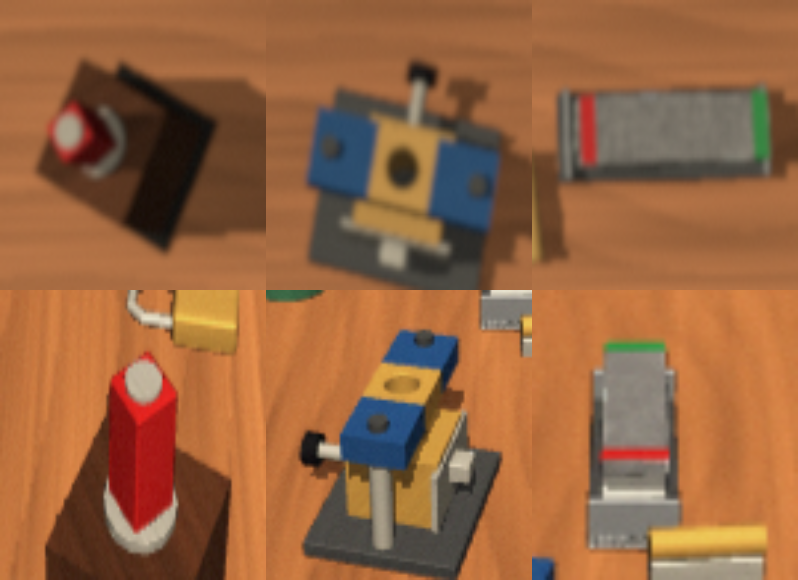

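```bash
cat >> h.py <<'E'
from scipy.spatial.transform import Rotation as Ro
def tool():
    from plant import manip
    s=manip.state();q=s["tool_rot"];R=Ro.from_quat(q[[1,2,3,0]]);return s,R
def need(target,yaw_deg=None):
    """shift (units, tool axes) and turn units to reach target TCP pointing down with tool-x yaw"""
    s,R=tool();d=R.inv().apply(np.array(target)-s["tool_pos"])/.12
    M=R.as_matrix();y=np.degrees(np.arctan2(M[1,0],M[0,0]));yt=y if yaw_deg is None else yaw_deg
    t=np.radians(yt);G=np.array([[np.cos(t),np.sin(t),0],[np.sin(t),-np.cos(t),0],[0,0,-1]])
    w=(R.inv()*Ro.from_matrix(G)).as_rotvec()/.15
    print("t",round(s["time"],2),"pos",np.round(s["tool_pos"]*1000,1),"yaw",round(y,2),"F",np.round(s["contact_force"],2),"grip",round(s["gripper_width"],3),round(s["grasp_force"],1),"q1,q6",np.round(s["joint_pos"][[0,5]],2))
    print("shift units",np.round(d,4),"turn units",np.round(w,3))
E
python3 - <<'E'
from h import *
f=load("top");W=pts(f);H=cv2.cvtColor(f["pixels"],cv2.COLOR_BGR2HSV)
m=(H[...,0]>130)&(H[...,0]<160)&(H[...,1]>100)&(W[...,2]>.02)
for a,b in((200,240),(325,355)):
    P=W[a:b,120:170][m[a:b,120:170]];print(len(P),np.round(P.min(0),3),np.round(P.max(0),3))
need([.5,-.1,.231]); need([.488,.35,.231],36.4)
s,R=tool();print(R.inv().apply([-.012,.45,0])/.12)
E
```

```text
290 [0.4   0.02  0.021] [0.62  0.384 1.04 ]
304 [0.351 0.02  0.027] [0.4   0.367 1.04 ]
t 0.1 pos [ 250.  -572.2  230.2] yaw 23.59 F [ 0.3  -0.75 -0.74] grip 1.0 0.0 q1,q6 [-1.28 -0.12]
shift units [ 3.4842e+00 -2.7723e+00 -8.0000e-04] turn units [-0.012 -0.002  0.   ]
t 0.1 pos [ 250.  -572.2  230.2] yaw 23.59 F [ 0.3  -0.75 -0.74] grip 1.0 0.0 q1,q6 [-1.28 -0.12]
shift units [ 4.8934e+00 -6.2488e+00  5.9000e-03] turn units [-0.012 -0.003 -1.49 ]
[ 1.40927729 -3.47654894  0.00670683]
```

>>> move_arm --plan '[[[0.387,-0.308,0,0,0,0,0],[0.387,-0.308,0,0,0,0,0],[0.387,-0.308,0,0,0,0,0],[0.387,-0.308,0,0,0,0,0],[0.387,-0.308,0,0,0,0,0],[0.387,-0.308,0,0,0,0,0],[0.387,-0.308,0,0,0,0,0],[0.387,-0.308,0,0,0,0,0],[0.387,-0.308,0,0,0,0,0],[0,0,0,0,0,0,0]]]'

```text
time: 1.35
tool_pos: [0.5008, -0.0971, 0.2307]
tool_rot: [-0.001, 0.978, 0.207, -0.0]
contact_force: [-0.3, -0.5, 0.1]
gripper_width: 0.999
grasp_force: 0.0
```

>>> move_arm --plan '[[[0.176,-0.435,0,0,0,0,0],[0.176,-0.435,0,0,0,0,0],[0.176,-0.435,0,0,0,0,0],[0.176,-0.435,0,0,0,0,0],[0.176,-0.435,0,0,0,0,0],[0.176,-0.435,0,0,0,0,0],[0.176,-0.435,0,0,0,0,0],[0.176,-0.435,0,0,0,-0.745,0],[0,0,0,0,0,-0.745,0],[0,0,0,0,0,0,0]]]'

```text
time: 2.6
tool_pos: [0.4878, 0.3492, 0.2306]
tool_rot: [0.0, 0.95, 0.312, -0.001]
contact_force: [0.3, 0.2, 0.0]
gripper_width: 0.998
grasp_force: 0.0
```

```bash
python3 - <<'E'
from h import *
need([.4882,.3496,.109],36.4)
E
```

```text
t 2.6 pos [487.8 349.2 230.6] yaw 36.32 F [0.32 0.22 0.03] grip 0.998 0.0 q1,q6 [0.5  1.43]
shift units [ 6.1000e-03 -4.0000e-04  1.0132e+00] turn units [ 0.002  0.009 -0.009]
```

>>> move_arm --plan '[[[0,0,0.2,0,0,0,0],[0,0,0.2,0,0,0,0],[0,0,0.2,0,0,0,0],[0.006,0,0.2,0,0,0,0],[0,0,0.1,0,0,0,0],[0,0,0.1,0,0,0,0],[0,0,0,0,0,0,0.5],[0,0,0,0,0,0,0.7],[0,0,0,0,0,0,1],[0,0,0,0,0,0,1]]]'

```text
time: 3.85
tool_pos: [0.4889, 0.3504, 0.1123]
tool_rot: [0.0, 0.95, 0.312, 0.001]
contact_force: [-0.1, -0.3, 1.6]
gripper_width: 0.246
grasp_force: 61.1
```

>>> move_arm --plan '[[[0,0,0,0,0,0,1],[0,0,0,0,0,0,1],[0,0,0,0,0,0,1],[0,0,0,0,0,0,1],[0,0,0,0,0,0,1],[0,0,-0.02,0,0,0,1],[0,0,-0.05,0,0,0,1],[0,0,-0.05,0,0,0,1],[0,0,0,0,0,0,1],[0,0,0,0,0,0,1]]]'

```text
time: 5.1
tool_pos: [0.4882, 0.3501, 0.1256]
tool_rot: [0.0, 0.95, 0.312, -0.0]
contact_force: [-0.1, -0.4, -1.8]
gripper_width: 0.246
grasp_force: 60.7
```

```bash
python3 - <<'E'
from h import *
from plant import manip
need([.4882,.3496,.25],0)
for n in("side","top"):
    f=manip.grab_frame(n);np.savez(f"{n}1.npz",**f)
    cv2.imwrite(f"pics/{n}1.png",f["pixels"])
cv2.imwrite("pics/c1.png",cv2.resize(cv2.imread("pics/side1.png")[270:480,260:480],(629,600)))
E
```

```text
t 5.1 pos [488.2 350.1 125.6] yaw 36.4 F [-0.15 -0.4  -1.75] grip 0.246 60.7 q1,q6 [0.5  1.43]
shift units [-0.0026  0.0033 -1.0366] turn units [0.000e+00 1.000e-03 4.236e+00]
```

View pics/c1.png

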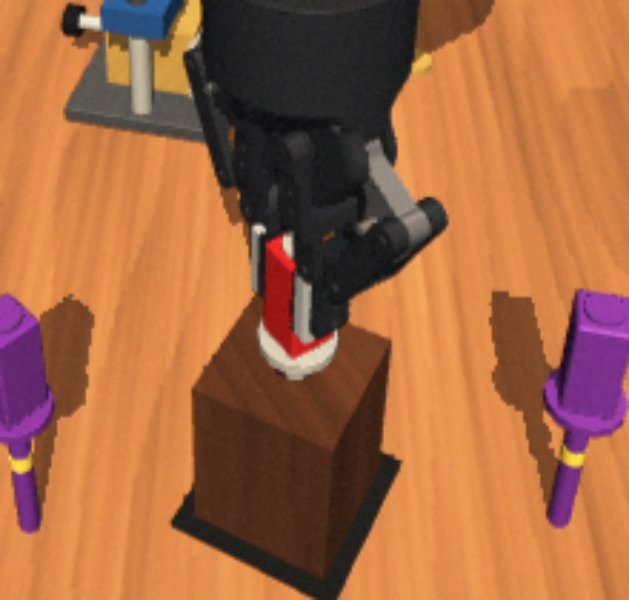

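>>> move_arm --plan '[[[0,0,-0.1,0,0,0,1],[0,0,-0.2,0,0,0,1],[0,0,-0.3,0,0,0,1],[0,0,-0.3,0,0,0,1],[0,0,-0.2,0,0,0.824,1],[0,0,0,0,0,0.824,1],[0,0,0,0,0,0.824,1],[0,0,0,0,0,0.824,1],[0,0,0,0,0,0.824,1],[0,0,0,0,0,0,1]]]'

```text
time: 6.45
tool_pos: [0.4884, 0.3502, 0.2585]
tool_rot: [-0.0, 1.0, 0.009, 0.0]
contact_force: [-0.2, -0.5, -2.5]
gripper_width: 0.248
grasp_force: 60.7
```

```bash
python3 - <<'E'
from h import *
from plant import manip
need([.5043,-.2306,.25],1)
s,R=tool();T=s["tool_pos"]
o=[]
for n in("side","top"):
    f=manip.grab_frame(n);np.savez(f"{n}2.npz",**f);cv2.imwrite(f"pics/{n}2.png",f["pixels"])
    W=pts(f);D=W-T
    r=np.hypot(D[...,0],D[...,1])
    H=cv2.cvtColor(f["pixels"],cv2.COLOR_BGR2HSV)
    yel=(H[...,0]>20)&(H[...,0]<35)&(H[...,1]>130)&(H[...,2]>80)&(r<.03)
    print(n,"yellow",yel.sum(),np.round(D[yel].mean(0)*1000,1) if yel.any() else "")
    for a,b in ((-.11,-.09),(-.09,-.07),(-.07,-.055),(-.045,-.035),(-.03,-.005),(0,.02)):
        m=(r<.03)&(D[...,2]>a)&(D[...,2]<b)
        if m.any():
            print(a,b,m.sum(),np.round(D[m].mean(0)*1000,1),np.round(D[m].min(0)*1000,1),np.round(D[m].max(0)*1000,1))
    u,v=np.round(pix(f,T+[0,0,-.05])).astype(int);c=f["pixels"][max(v-60,0):v+60,max(u-60,0):u+60];o.append(cv2.resize(c,(400,400)))
cv2.imwrite("pics/c2.png",cv2.hconcat(o))
E
```

```text
t 6.45 pos [488.4 350.2 258.5] yaw 1.07 F [-0.23 -0.48 -2.5 ] grip 0.248 60.7 q1,q6 [0.5  2.05]
shift units [0.0416 4.8414 0.0691] turn units [-0.003 -0.005  0.009]
side yellow 56 [ -1.2   4.2 -50.8]
-0.11 -0.09 54 [ -0.8   3.3 -95. ] [  -5.6   -0.6 -102.3] [  3.6   5.7 -90.5]
-0.09 -0.07 115 [ -1.2   3.8 -80.1] [ -6.3  -0.3 -90. ] [  3.7   6.4 -70.1]
-0.07 -0.055 94 [ -1.    3.9 -62.7] [ -5.7  -0.2 -70. ] [  3.4   6.2 -55. ]
-0.045 -0.035 66 [ -1.4   4.2 -40.2] [ -5.8   1.2 -44.9] [  2.9   6.4 -35.3]
-0.03 -0.005 476 [ -0.9  10.1 -14.4] [-17.3  -9.7 -21.7] [14.9 17.8 -5. ]
0 0.02 315 [-0.1 19.6 11.3] [-12.4 -13.7   0. ] [11.4 26.6 20. ]
top yellow 0 
-0.11 -0.09 10 [ -3.   -3.6 -95. ] [ -6.9  -5.3 -97.7] [  2.1  -0.7 -91.9]
-0.09 -0.07 25 [ -3.   -3.7 -79.8] [ -7.1  -5.6 -89.1] [  1.8   0.  -71.6]
-0.07 -0.055 22 [ -3.2  -3.4 -62. ] [ -7.   -5.3 -69.5] [  2.1   0.2 -55. ]
-0.03 -0.005 79 [-13.3  -4.4 -15. ] [-18.9 -15.8 -21.6] [-4.  11.1 -5.3]
0 0.02 33 [-11.9  -6.2   9.8] [-13.4 -17.5   0.9] [-8.3 17.6 19.8]
```

View pics/c2.png

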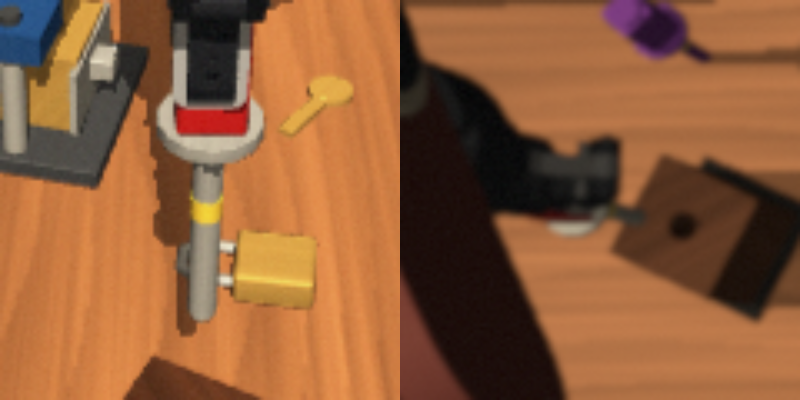

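>>> move_arm --plan '[[[0.005,0.3,0,0,0,0,1],[0.005,0.45,0,0,0,0,1],[0.005,0.5,0,0,0,0,1],[0.005,0.5,0,0,0,0,1],[0.005,0.5,0,0,0,0,1],[0.005,0.5,0,0,0,0,1],[0.005,0.5,0,0,0,0,1],[0.005,0.5,0,0,0,0,1],[0.005,0.5,0,0,0,0,1],[0.005,0.3,0,0,0,0,1]]]'

```text
time: 7.8
tool_pos: [0.5034, -0.1984, 0.2581]
tool_rot: [0.0, 1.0, 0.008, 0.0]
contact_force: [0.8, 1.3, -1.8]
gripper_width: 0.246
grasp_force: 60.8
```

```bash
python3 - <<'E'
from h import *
need([.5053,-.2306,.158],1)
E
```

```text
t 7.8 pos [ 503.4 -198.4  258.1] yaw 0.94 F [ 0.8   1.32 -1.79] grip 0.246 60.8 q1,q6 [-0.51  1.04]
shift units [0.0111 0.268  0.8341] turn units [ 0.004 -0.003 -0.006]
```

>>> move_arm --plan '[[[0.01,0.13,0,0,0,0,1],[0,0.13,0,0,0,0,1],[0,0,0.15,0,0,0,1],[0,0,0.25,0,0,0,1],[0,0,0.25,0,0,0,1],[0,0,0.1,0,0,0,1],[0,0,0.06,0,0,0,1],[0,0,0,0,0,0,1],[0,0,0,0,0,0,1],[0,0,0,0,0,0,1]]]'

```text
time: 9.05
tool_pos: [0.506, -0.2272, 0.1617]
tool_rot: [0.001, 1.0, 0.009, 0.001]
contact_force: [-0.3, -0.2, -1.4]
gripper_width: 0.246
grasp_force: 60.7
```

```bash
cat > m.py <<'E'
from h import *
from plant import manip
import sys
k=sys.argv[1]
need([.5053,-.2306,.1445],1)
s,R=tool();T=s["tool_pos"]
for n in("side","top"):
    f=manip.grab_frame(n);np.savez(f"{n}{k}.npz",**f);cv2.imwrite(f"pics/{n}{k}.png",f["pixels"])
    W=pts(f);D=W-T;r=np.hypot(D[...,0],D[...,1])
    H=cv2.cvtColor(f["pixels"],cv2.COLOR_BGR2HSV)
    yel=(H[...,0]>20)&(H[...,0]<35)&(H[...,1]>130)&(H[...,2]>80)&(r<.015)&(D[...,2]<-.02)
    if yel.any():print(n,"yellow",yel.sum(),np.round(D[yel].mean(0)*1000,1),np.round(D[yel].min(0)*1000,1),np.round(D[yel].max(0)*1000,1))
    for a,b in ((-.115,-.09),(-.09,-.07),(-.07,-.055)):
        m=(r<.012)&(D[...,2]>a)&(D[...,2]<b)&(W[...,2]>.052)
        if m.any():print(n,a,b,m.sum(),np.round(D[m].mean(0)*1000,1),np.round(D[m].min(0)*1000,1),np.round(D[m].max(0)*1000,1))
    m=(np.abs(W[...,0]-.505)<.014)&(np.abs(W[...,1]+.29)<.04)&(W[...,2]<.06)
    print(n,"pad z",np.round(np.median(W[m],0)*1000,1))
E
python3 m.py 3
```

```text
t 9.05 pos [ 506.  -227.2  161.7] yaw 0.99 F [-0.28 -0.18 -1.4 ] grip 0.246 60.7 q1,q6 [-0.56  1.  ]
shift units [-0.0069  0.028   0.1432] turn units [ 0.007 -0.011 -0.001]
side yellow 16 [ -1.8   5.  -52.2] [ -5.3   0.8 -56.9] [  1.7   8.9 -46.9]
side -0.115 -0.09 16 [ -2.6   3.9 -95.5] [  -6.1    0.2 -101.1] [  1.    6.2 -91.3]
side -0.09 -0.07 31 [ -2.3   4.1 -80.1] [ -5.9  -0.3 -89.9] [  1.3   8.3 -70.2]
side -0.07 -0.055 25 [ -1.7   4.2 -62.3] [ -5.6   0.8 -69.4] [  1.6   8.6 -55.3]
side pad z [ 510.  -289.4   49.9]
top -0.115 -0.09 7 [ 1.000e-01  7.200e+00 -1.025e+02] [  -4.1    4.2 -109.5] [  3.6  11.2 -93.2]
top -0.09 -0.07 2 [ -1.7   4.6 -87.3] [ -2.7   4.4 -87.6] [ -0.7   4.7 -87.1]
top pad z [ 491.4 -285.2   50.1]
```

>>> move_arm --plan '[[[0,0.028,0,0,0,0,1],[0,0,0.03,0,0,0,1],[0,0,0.03,0,0,0,1],[0,0,0.02,0,0,0,1],[0,0,0.02,0,0,0,1],[0,0,0.01,0,0,0,1],[0,0,0.01,0,0,0,1],[0,0,0.01,0,0,0,1],[0,0,0,0,0,0,1],[0,0,0,0,0,0,1]]]'

```text
time: 10.4
tool_pos: [0.5055, -0.2302, 0.145]
tool_rot: [-0.0, 1.0, 0.009, -0.0]
contact_force: [-0.8, 0.3, 0.0]
gripper_width: 0.247
grasp_force: 61.2
```

```bash
python3 m.py 4
```

```text
t 10.4 pos [ 505.5 -230.2  145. ] yaw 0.99 F [-0.76  0.32  0.02] grip 0.247 61.2 q1,q6 [-0.56  0.99]
shift units [-0.0021  0.0033  0.0042] turn units [-0.     0.    -0.001]
side yellow 15 [ -1.8   4.8 -51.8] [ -5.1   1.6 -55.9] [  2.    9.4 -47.1]
side -0.115 -0.09 3 [ -2.6   4.8 -90.6] [ -3.5   2.8 -90.7] [ -1.    8.7 -90.4]
side -0.09 -0.07 31 [ -1.9   4.  -79.9] [ -5.8   0.5 -89.7] [  1.7   7.6 -70.3]
side -0.07 -0.055 22 [ -2.    4.2 -62.6] [ -5.4   0.8 -70. ] [  1.8   8.6 -55.4]
side pad z [ 510.  -289.5   42.5]
top -0.115 -0.09 2 [ -3.1   4.7 -90.9] [ -4.2   4.4 -91.7] [ -2.    4.9 -90.2]
top -0.09 -0.07 1 [ -0.4   3.4 -87.5] [ -0.4   3.4 -87.5] [ -0.4   3.4 -87.5]
top pad z [ 491.8 -306.7   42. ]
```

>>> move_arm --plan '[[[0,0.03,0,0,0,0,1],[0,0.05,0,0,0,0,1],[0,0.055,0,0,0,0,1],[0,0.055,0,0,0,0,1],[0,0.055,0,0,0,0,1],[0,0.055,0,0,0,0,1],[0,0.055,0,0,0,0,1],[0,0.055,0,0,0,0,1],[0,0.055,0,0,0,0,1],[0,0.055,0,0,0,0,1]]]'

```text
time: 11.75
tool_pos: [0.5066, -0.293, 0.1449]
tool_rot: [0.0, 1.0, 0.009, -0.0]
contact_force: [0.0, 2.2, 1.4]
gripper_width: 0.25
grasp_force: 61.2
```

>>> move_arm --plan '[[[0,0.055,0,0,0,0,1],[0,0.055,0,0,0,0,1],[0,0.055,0,0,0,0,1],[0,0.055,0,0,0,0,1],[0,0.055,0,0,0,0,1],[0,0.03,0,0,0,0,1],[0,0.015,0,0,0,0,1],[0,0,0,0,0,0,1],[0,0,0,0,0,0,1],[0,0,0,0,0,0,1]]]'

```text
time: 13.0
tool_pos: [0.5073, -0.3311, 0.145]
tool_rot: [0.0, 1.0, 0.009, 0.0]
contact_force: [0.5, -0.2, 0.3]
gripper_width: 0.254
grasp_force: 61.1
```

```bash
sed -i 's/+.29)<.04/+.25)<.03/' m.py; python3 m.py 5; python3 - <<'E'
from h import *
need([.5708,.0338,.26],1)
need([.5055,-.331,.26],1)
E
```

```text
t 13.0 pos [ 507.3 -331.1  145. ] yaw 1.0 F [ 0.46 -0.21  0.26] grip 0.254 61.1 q1,q6 [-0.7   0.85]
shift units [-0.0018 -0.838   0.0037] turn units [ 0.004 -0.     0.   ]
side yellow 12 [ -2.5   3.9 -52.5] [ -6.3  -0.4 -56.5] [  1.4   7.1 -47.8]
side -0.115 -0.09 7 [ -2.2   2.9 -91.4] [ -7.   -0.5 -92.7] [  0.8   9.1 -90.4]
side -0.09 -0.07 25 [ -3.    3.6 -79.7] [ -6.9  -4.  -87.8] [  1.    8.6 -71.9]
side -0.07 -0.055 24 [ -2.7   4.2 -62.6] [ -6.6  -1.2 -69.5] [  1.3   7.6 -55.3]
side pad z [ 504.6 -245.9   42.8]
top -0.115 -0.09 2 [ -0.3   3.7 -91.5] [ -2.4   2.5 -91.7] [  1.7   5.  -91.3]
top -0.09 -0.07 18 [ -3.4   3.7 -79.2] [ -7.1   1.1 -87.5] [  2.    5.4 -70.9]
top -0.07 -0.055 9 [ -4.4   3.9 -62.5] [ -7.4   0.7 -68.6] [ -1.6   5.4 -55.9]
top pad z [ 504.6 -250.7   43.2]
t 13.1 pos [ 507.3 -331.2  145. ] yaw 1.0 F [0.34 0.32 1.47] grip 0.248 61.1 q1,q6 [-0.7   0.85]
shift units [ 0.5822 -3.031  -0.96  ] turn units [ 0.004 -0.001 -0.   ]
t 13.1 pos [ 507.3 -331.2  145. ] yaw 1.0 F [0.34 0.32 1.47] grip 0.248 61.1 q1,q6 [-0.7   0.85]
shift units [-1.490e-02 -9.000e-04 -9.581e-01] turn units [ 0.004 -0.001 -0.   ]
```

>>> move_arm --plan '[[[0,0,-0.1,0,0,0,1],[0,0,-0.3,0,0,0,1],[0,0,-0.4,0,0,0,1],[0.06,-0.2,-0.16,0,0,0,1],[0.09,-0.45,0,0,0,0,1],[0.09,-0.48,0,0,0,0,1],[0.09,-0.48,0,0,0,0,1],[0.09,-0.48,0,0,0,0,1],[0.09,-0.48,0,0,0,0,1],[0.072,-0.461,0,0,0,0,1]]]'

```text
time: 14.35
tool_pos: [0.5707, 0.0357, 0.2604]
tool_rot: [0.0, 1.0, 0.009, 0.0]
contact_force: [-0.3, 0.0, -1.1]
gripper_width: 0.252
grasp_force: 60.8
```

>>> move_arm --plan '[[[0,0,0,0,0,0,1],[0,0,0,0,0,0,1],[0,0,0.15,0,0,0,1],[0,0,0.15,0,0,0,1],[0,0,0.05,0,0,0,1],[0,0,0,0,0,0,1],[0,0,0,0,0,0,1],[0,0,0,0,0,0,1],[0,0,0,0,0,0,1],[0,0,0,0,0,0,1]]]'

```text
time: 15.6
tool_pos: [0.5709, 0.0339, 0.2184]
tool_rot: [0.0, 1.0, 0.009, 0.0]
contact_force: [-0.7, -0.2, -2.9]
gripper_width: 0.247
grasp_force: 60.6
```

```bash
cat > g.py <<'E'
from h import *
from plant import manip
import sys
k=sys.argv[1]
need([.5708,.0338,.1965],1)
s,R=tool();T=s["tool_pos"];o=[]
for n in("side","top"):
    f=manip.grab_frame(n);np.savez(f"{n}{k}.npz",**f);cv2.imwrite(f"pics/{n}{k}.png",f["pixels"])
    W=pts(f);D=W-T;r=np.hypot(D[...,0],D[...,1])
    H=cv2.cvtColor(f["pixels"],cv2.COLOR_BGR2HSV)
    for a,b in ((-.105,-.085),(-.085,-.065),(-.065,-.05),(-.05,-.04)):
        m=(r<.014)&(D[...,2]>a)&(D[...,2]<b)&(W[...,2]>.0975)
        if m.sum()>3:
            u=np.where(m)[1];rows=np.where(m)[0]
            # silhouette mid column per row -> world, axis depth = surface + 5mm along the ray
            c=[W[i][m[i]] for i in np.unique(rows)]
            mid=np.array([(q[0]+q[-1])/2 for q in c]).mean(0)
            print(n,a,b,m.sum(),"w/row",round(m.sum()/len(c),1),"mid",np.round((mid-T)*1000,1),"min",np.round(D[m].min(0)*1000,1),"max",np.round(D[m].max(0)*1000,1))
    yel=(H[...,0]>20)&(H[...,0]<35)&(H[...,1]>130)&(H[...,2]>80)&(r<.014)&(D[...,2]<-.02)&(W[...,2]>.0965)
    if yel.any():print(n,"yellow z world",yel.sum(),np.round([W[yel][:,2].min()*1000,W[yel][:,2].mean()*1000,W[yel][:,2].max()*1000],1))
    u,v=np.round(pix(f,np.array([.5708,.0338,.11]))).astype(int);c=f["pixels"][max(v-50,0):v+50,max(u-50,0):u+50];o.append(cv2.resize(c,(400,400)))
cv2.imwrite(f"pics/g{k}.png",cv2.hconcat(o))
E
python3 g.py 6
```

```text
t 15.6 pos [570.9  33.9 218.4] yaw 1.0 F [-0.7  -0.22 -2.9 ] grip 0.247 60.6 q1,q6 [-0.07  1.48]
shift units [-0.0013  0.0009  0.1824] turn units [ 0.    -0.003 -0.   ]
side -0.105 -0.085 43 w/row 4.8 mid [ -2.6   1.4 -94.2] min [  -6.8   -0.9 -101.5] max [  2.5   7.2 -85.1]
side -0.085 -0.065 49 w/row 4.9 mid [ -2.    3.5 -75.5] min [ -5.7   1.3 -84.8] max [  1.9   6.3 -65.1]
side -0.065 -0.05 39 w/row 4.9 mid [ -1.8   3.1 -57.7] min [ -6.    1.6 -64.7] max [  3.1   7.  -50.3]
side -0.05 -0.04 32 w/row 5.3 mid [ -2.    3.3 -45.7] min [ -6.3   0.4 -49.9] max [  2.8   6.  -40.1]
side yellow z world 26 [161.8 166.6 170.5]
top -0.105 -0.085 4 w/row 4.0 mid [ -6.2  -1.  -94.2] min [ -7.7  -3.8 -99.6] max [ -5.2   1.8 -86.1]
```

View pics/g6.png

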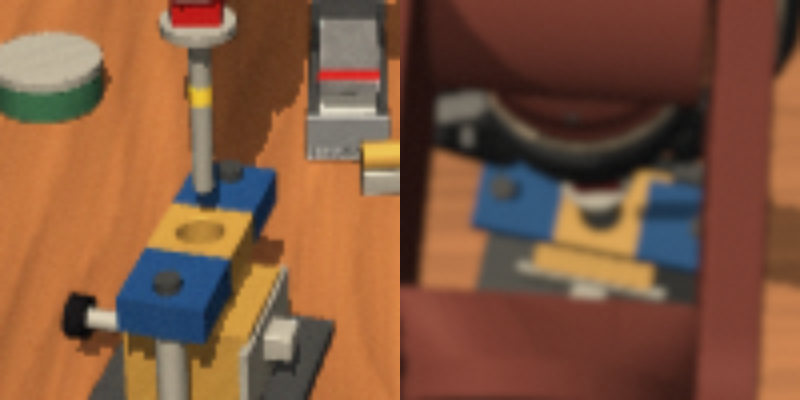

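>>> move_arm --plan '[[[0.016,0,0,0,0,0,1],[0,0,0,0,0,0,1],[0,0,0.05,0,0,0,1],[0,0,0.05,0,0,0,1],[0,0,0.05,0,0,0,1],[0,0,0.05,0,0,0,1],[0,0,0.05,0,0,0,1],[0,0,0,0,0,0,1],[0,0,0,0,0,0,1],[0,0,0,0,0,0,1]]]'

```text
time: 16.95
tool_pos: [0.573, 0.0339, 0.1885]
tool_rot: [0.0, 1.0, 0.009, 0.0]
contact_force: [-0.3, -0.8, -2.8]
gripper_width: 0.253
grasp_force: 60.6
```

```bash
python3 g.py 7; python3 - <<'E'
from h import *
o=[]
for n in("side","top"):
    f=load(n,7);g=load(n,0)
    u,v=np.round(pix(f,np.array([.5708,.0338,.1]))).astype(int)
    for q in(g,f):o.append(cv2.resize(q["pixels"][v-18:v+18,u-20:u+20],(400,300),interpolation=cv2.INTER_NEAREST))
cv2.imwrite("pics/z7.png",cv2.vconcat([cv2.hconcat(o[:2]),cv2.hconcat(o[2:])]))
# hole ellipse centre in first frames
for n in("side","top"):
    g=load(n,0);u,v=pix(g,np.array([.5708,.0338,.095]));print(n,"pred hole px",u,v,"1mm x,y ->",pix(g,np.array([.5718,.0338,.095]))-[u,v],pix(g,np.array([.5708,.0348,.095]))-[u,v])
    G=cv2.cvtColor(g["pixels"],cv2.COLOR_BGR2GRAY)
    x,y=int(u)-14,int(v)-12;c=G[y:y+24,x:x+28];m=(c<75).astype(np.uint8) if n=="top" else (c<np.median(c)*.8).astype(np.uint8)
    k,l,st,ce=cv2.connectedComponentsWithStats(m)
    for i in range(1,k):print(n,st[i,4],ce[i]+[x,y],st[i,2:4])
E
```

```text
t 16.95 pos [573.   33.9 188.5] yaw 0.99 F [-0.3  -0.82 -2.79] grip 0.253 60.6 q1,q6 [-0.07  1.48]
shift units [-0.0182  0.0006 -0.0663] turn units [ 0.    -0.005 -0.001]
side -0.105 -0.085 16 w/row 4.0 mid [ -1.8   2.3 -88.3] min [ -6.4   0.3 -90.5] max [  2.9   5.4 -85.5]
side -0.085 -0.065 55 w/row 5.0 mid [ -2.1   2.3 -76.5] min [ -6.8  -0.5 -84.6] max [  2.6   6.4 -66.4]
side -0.065 -0.05 37 w/row 4.6 mid [ -1.8   3.5 -58.1] min [ -5.5   1.6 -65. ] max [  1.9   6.7 -50.5]
side -0.05 -0.04 24 w/row 4.0 mid [ -2.3   4.5 -45.1] min [ -6.    2.4 -49.2] max [  1.4   6.6 -40.1]
side yellow z world 23 [131.7 136.6 141.3]
side pred hole px 315.9172983842734 255.24457736628148 1mm x,y -> [-0.54174813 -0.01065706] [-0.04416842  0.28936527]
side 123 [320.01626016 246.00813008] [19  8]
side 174 [315.04022989 263.04597701] [28 13]
side 3 [310.66666667 255.66666667] [2 2]
top pred hole px 316.2717145682779 232.602677732783 1mm x,y -> [-0.00174212 -0.49986065] [-0.50819489  0.00278784]
top 50 [302.94 227.96] [ 4 21]
top 15 [326.53333333 220.66666667] [7 3]
top 67 [315.91044776 233.08955224] [9 9]
top 32 [328.28125 237.53125] [ 4 16]
```

View pics/z7.png

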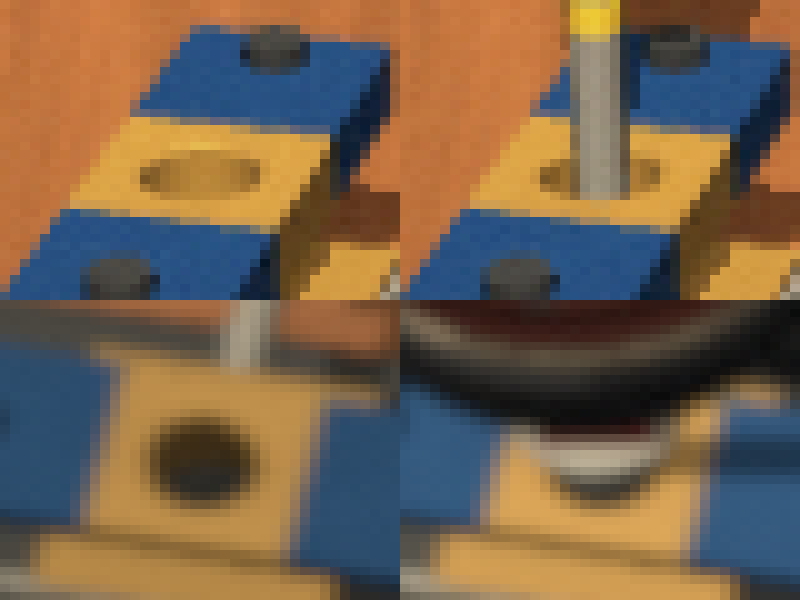

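>>> move_arm --plan '[[[0.005,0.003,0,0,0,0,1],[0,0,0,0,0,0,1],[0,0,0.05,0,0,0,1],[0,0,0.05,0,0,0,1],[0,0,0.05,0,0,0,1],[0,0,0.05,0,0,0,1],[0,0,0.05,0,0,0,1],[0,0,0.05,0,0,0,1],[0,0,0.03,0,0,0,1],[0,0,0.015,0,0,0,1]]]'

```text
time: 18.3
tool_pos: [0.5733, 0.0336, 0.1464]
tool_rot: [-0.0, 1.0, 0.009, -0.0]
contact_force: [-0.1, -0.5, -2.0]
gripper_width: 0.25
grasp_force: 60.6
```

>>> move_arm --plan '[[[0,0,0,0,0,0,1],[0,0,0,0,0,0,1],[0,0,0,0,0,0,1],[0,0,0,0,0,0,1],[0,0,0,0,0,0,1],[0,0,0,0,0,0,1],[0,0,0,0,0,0,1],[0,0,0,0,0,0,1],[0,0,0,0,0,0,1],[0,0,0,0,0,0,1]]]'

```text
time: 19.55
tool_pos: [0.5733, 0.0336, 0.1467]
tool_rot: [-0.0, 1.0, 0.009, -0.0]
contact_force: [0.0, -0.3, -2.0]
gripper_width: 0.25
grasp_force: 60.6
```

```bash
python3 g.py 8; python3 - <<'E'
from h import *
f=load("side",8);W=pts(f);H=cv2.cvtColor(f["pixels"],cv2.COLOR_BGR2HSV)
s,R=tool();u,v=np.round(pix(f,s["tool_pos"]+[-.002,.004,-.05])).astype(int)
for i in range(v-14,v+9):print(i,[(int(W[i,j,2]*1000),int(W[i,j,1]*1000),int(H[i,j,0]),int(H[i,j,1])) for j in range(u-1,u+2)])
cv2.imwrite("pics/z8.png",cv2.resize(f["pixels"][v-30:v+20,u-30:u+30],(720,600),interpolation=cv2.INTER_NEAREST))
E
```

```text
t 19.55 pos [573.3  33.6 146.7] yaw 0.99 F [ 0.02 -0.28 -1.96] grip 0.25 60.6 q1,q6 [-0.07  1.48]
shift units [-0.0212 -0.0024 -0.415 ] turn units [-0.     0.    -0.001]
side -0.05 -0.04 25 w/row 4.2 mid [ -2.9   1.9 -44.7] min [ -6.7   0.4 -49. ] max [  2.7   6.6 -40.1]
side yellow z world 8 [96.8 97.6 98.8]
242 [(130, 45, 21, 46), (130, 46, 19, 47), (131, 48, 21, 46)]
243 [(130, 50, 21, 45), (131, 51, 21, 45), (129, 47, 19, 47)]
244 [(129, 50, 18, 49), (129, 51, 19, 49), (128, 50, 19, 48)]
245 [(127, 51, 21, 50), (127, 52, 20, 50), (127, 50, 21, 48)]
246 [(125, 51, 15, 49), (124, 49, 22, 47), (116, 37, 19, 53)]
247 [(114, 36, 11, 39), (116, 39, 22, 50), (114, 36, 13, 53)]
248 [(114, 40, 17, 51), (113, 38, 23, 40), (113, 38, 21, 46)]
249 [(111, 39, 22, 44), (111, 38, 17, 54), (111, 38, 18, 47)]
250 [(108, 36, 19, 47), (109, 38, 20, 49), (109, 39, 18, 48)]
251 [(107, 39, 19, 49), (107, 39, 18, 48), (107, 38, 19, 47)]
252 [(102, 34, 21, 52), (105, 39, 19, 47), (104, 38, 19, 46)]
253 [(102, 37, 20, 47), (103, 40, 19, 46), (101, 36, 20, 48)]
254 [(99, 36, 20, 81), (101, 39, 20, 69), (101, 39, 21, 73)]
255 [(98, 39, 23, 186), (97, 36, 23, 159), (98, 38, 22, 166)]
256 [(95, 36, 23, 195), (96, 39, 24, 195), (95, 37, 24, 198)]
257 [(94, 39, 23, 200), (95, 40, 24, 197), (94, 38, 24, 196)]
258 [(91, 37, 22, 195), (92, 40, 23, 194), (91, 37, 23, 193)]
259 [(95, 48, 19, 174), (96, 49, 19, 181), (94, 45, 19, 179)]
260 [(95, 50, 18, 168), (95, 50, 18, 164), (95, 51, 19, 170)]
261 [(93, 51, 17, 105), (94, 53, 17, 104), (94, 51, 19, 113)]
262 [(95, 56, 106, 173), (95, 57, 106, 172), (96, 58, 105, 175)]
263 [(95, 61, 106, 173), (95, 60, 106, 181), (94, 58, 106, 174)]
264 [(96, 65, 106, 179), (94, 62, 106, 174), (94, 62, 106, 174)]
```

View pics/z8.png

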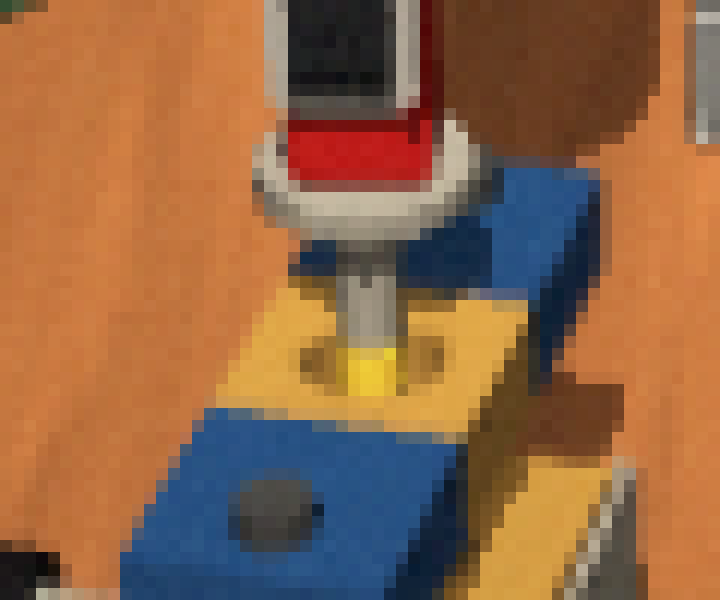

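```bash
python3 -c "
from plant import manip
print(manip.job_done())"
```

```text
the job is handed in; nothing more can be done
None
```

The job is handed in: I wiped the probe tip about 100 mm from the red mark to the green, with the pad pressed about 7 mm. The arm now holds the rod still in the guide hole, centred to within about 1 mm by the cameras, with the yellow band level with the bush top.

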